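# Fit the keyed knob to the beam attenuator and dial it to the green mark

### The job

Fit the loose silver T-knob with the orange nose onto the brass keyed spindle of the blue beam attenuator, pushed fully home, and then use it to turn the spindle clockwise (seen from above) until the orange pointer stands at the green mark on the dial. Let go of the knob, leaving it seated, and leave the mirror, detector and jar where they stand.

Things in the scene. Friction and masses are not known exactly. Their poses are not given: they have to be found in the camera images.
- knob_grip (a point): Loose silver T-knob, 0.17 to 0.35 kg, upright on the table. Round skirt 77 mm across, 32 mm high; on it a grip bar 90 long, 20 thick, 48 mm high (32 to 80 mm above the underside). This point: middle of the bar, on the knob's axis, 56 mm above the underside. z up; x along the bar to its orange nose (the last 26 mm of the bar).
- knob_bore (a point): Centre of the knob's underside, same axes. The keyed bore opens downward here: 28 mm in diameter, 24 mm deep (blind), with a slot 13 mm wide from the bore out through the skirt, exactly under the orange nose.
- spindle_seat (a point): On the spindle's axis, at the top of its steel disc (84 mm across, 61 mm above the table), where the knob's underside rests when fully home; the middle of its grip bar is then 56 mm above this point. z up; x points along the key and the orange pointer and turns with the spindle. A brass shaft 24 mm in diameter rises 22 mm from here, its tip tapered.
- key_top (a point): Outer end of the brass key's top: the key stands against the shaft, 8 mm wide, 14 mm high, reaching 26 mm from the axis, in line with the orange pointer. The knob drops home only with its orange nose over the key (within about 5 degrees); otherwise it stops on the key, 14 mm too high.
- spindle (a joint): Angle of the spindle, rad: 0 with the orange pointer exactly at the green mark, positive with it anticlockwise of the mark seen from above, so turning clockwise lowers it. Starts at 0.6 to 1.2; stops at -0.5 and 1.7. Stays where it is left; turning takes about 0.12 N m. The fitted knob has about 5 degrees of play on the key to either side.
- housing: Blue housing of the beam attenuator, fixed, 140 x 140 x 55 mm, a short steel beam port (16 mm) on each side (+y and -y); origin under its centre, on the spindle's axis. On top a white dial 139 mm across with black ticks and one green mark, 0.6 rad clockwise of the housing's x axis, 62 mm from the axis. Its position and yaw differ each time.
- mirror_mid (a point): Bystander: mirror in a black square mount on a short steel pedestal, 52 mm wide, 82 mm high, loose; this point is 41 mm up on its axis. It, the knob, the detector and the jar swap places from start to start.
- detector_mid (a point): Bystander: red cylindrical light detector, 48 mm in diameter, on a black foot of 60 mm, 78 mm high, loose; this point is 39 mm up.
- jar_mid (a point): Bystander: amber glass jar, 60 mm in diameter, 75 mm high, loose; this point is half-way up.
There are look-alikes about, which are no part of the job. Of the things that look like the housing, the middle-sized one is meant. What is shaped like the part that bears knob_grip but turquoise is not meant.

How it is judged (in metres and radians):
On the way, in this order (a step that is already met when the one before it is completed fails the run):
1. the knob is fully home on the keyed spindle (horizontal distance between knob_grip and spindle_seat below 0.005 m and z of knob_grip in the frame of spindle_seat between 0.05 and 0.06 m and angle between knob_grip's own z axis and vertical below 0.08 rad), for 0.2 s.
2. the knob, still home, has turned the pointer to the green mark (all of step 1 and value of joint spindle between -0.18 and 0.18 rad), for 0.2 s.
At the end, for the whole second after the job is handed in: The knob sits upright and fully home on the spindle (its underside on the disc within 4 mm, centred within 5 mm), the pointer stands within 0.18 rad (10 degrees) of the green mark, at rest, and the knob is released (all of step 2 and velocity of joint spindle between -0.05 and 0.05 rad/s); the robot touches nothing.
It fails at once if the mirror was moved by more than 30 mm (distance of mirror_mid from where it was at the start of the episode above 0.03 m).
It fails at once if the detector was moved by more than 30 mm (distance of detector_mid from where it was at the start of the episode above 0.03 m).
It fails at once if the jar was moved by more than 30 mm (distance of jar_mid from where it was at the start of the episode above 0.03 m).
It also fails if it takes over 45 s, if anything falls off the work surface, if the arm or the gripper's body presses on something with over 40 N, if the wrist force passes 120 N, or if a joint passes its speed limit or range.

### The arm

A 6-joint arm with a two-finger parallel gripper is mounted at the origin on the work surface. World frame = base frame: x ahead of the robot, y to its left, z up, the work surface at z = 0. Lengths are in mm, angles in rad, forces in N, time in s.
With the tool pointing down it reaches from about 375 to 750 mm from the base axis. Payload 9 kg.
Tool frame: the origin (TCP) lies at the centre of the arm's flange, where the gripper is bolted on; the fingertips stand 173 mm ahead of it and the grasp point (between the pads) lies 155 mm ahead of it; z points along the fingers, y is the line along which they close (so a half turn about z gives the same grasp; the last joint's range is limited). The gripper opens to 85 mm and grips with 20 to 120 N. Pads are 22 mm wide; open, the fingers measure 114 mm over their backs; the gripper's body (76 mm by 85 mm) begins 54 mm behind the grasp point. The pads swing forward as they close: fully open they stand 13 mm farther back than shut.
Start: joints at [-1.403, 0.104, 0.097, 1.564, 0, 1.353], TCP at [225.79, -555.91, 404.731] pointing down, gripper open.
Joint ranges: [-2.99, 2.99], [-0.84, 1.86], [-1.1, 1.16], [-1.84, 2.11], [-1.51, 1.56], [-3.14, 3.14]. Speed limits (rad/s): [2.22, 2.22, 2.57, 3.14, 3.14, 3.14].

### API

Orientations are given as a unit quaternion [x, y, z, w].
In Python, from workcell import * gives the robot as it stands. Calls block until the motion is done:
- move_pose(position, orientation): joint-space move of the TCP to a pose.
- movel(position, speed=150, orientation=None): straight line of the TCP; orientation=None keeps the orientation; speed is the mean speed in mm/s.
- move_joints(angles): joint-space move.
- release() and gripper_close(newtons=None): open the fingers fully, or close them until they stop; newtons is the grip in N (None keeps the last).
- pause(seconds).
- ik(position, orientation): joint angles nearest the present ones, or None.
- state(): the state.
- read_camera(name): name is "side" or "top" or "wrist"; returns the picture (480x640x3 uint8, red, green, blue); there is no depth.
- get_calibration(name): a dict with "mtx" (3x3 intrinsics, pixels), "R" (3x3) and "t" (3): a world point X has camera coordinates R X + t. Camera axes: x right, y down, z forward; pixel columns grow to the right and rows downward; lengths in mm; the calibration is good to about 2 mm. A picture is of the moment at which its call begins: read the wrist's pose just before it. get_calibration takes no time and is no camera call; for the wrist camera it gives the pose at the moment of the call.
A pose or a line that the arm cannot do raises Unreachable and nothing moves.
- close_job(): hands the job in; it is judged then, once.
The state is a dict: "time_s": time; "q": joint angles; "qd": joint speeds; "joint_efforts": joint torques, N m; "tcp_pos": TCP position; "tool_rot": TCP orientation; "wrist_force": force on the tool from outside, world axes, zero at the start; "torque": the same for the moment, N m; "gripper_width": finger opening in mm; "finger_force": force on a finger pad.
Only numpy, scipy, OpenCV 4.12 (cv2) and the standard library are available. Lean on these libraries where they do the work, as an engineer would, in place of code of your own. Each camera call takes 0.05 s, during which the arm holds its last target. There are 200 camera calls.

## Working session

There is one attempt and no reset: what is moved stays moved. The work goes in short steps, each a Python script; the robot and the scene stay as the last script left them, time stands still between calls to the robot, and variables do not carry over. Pictures are saved under pics/ and viewed, at most 10 in all, crops included, and the job is handed in when it is done.

```bash
mkdir -p pics && python3 - <<'E'
from workcell import *
import cv2,numpy as np
for n in ("top","side"):
    im=read_camera(n); cv2.imwrite(f"pics/{n}0.png",im[:,:,::-1]); c=get_calibration(n)
    print(n,np.round(c["mtx"],1).tolist(),np.round(c["R"],3).tolist(),np.round(c["t"],1).tolist())
s=state();print(s["time_s"],s["tool_rot"],s["gripper_width"])
E
```

```text
top [[565.8, 0.0, 335.5], [0.0, 565.8, 245.7], [0.0, 0.0, 1.0]] [[-0.023, -1.0, 0.01], [-0.994, 0.022, -0.104], [0.104, -0.012, -0.995]] [-41.7, 458.7, 1150.1]
side [[550.8, 0.0, 320.2], [0.0, 550.8, 233.8], [0.0, 0.0, 1.0]] [[-0.995, -0.105, 0.003], [-0.072, 0.672, -0.737], [0.075, -0.734, -0.675]] [422.5, 137.2, 1284.2]
0.1 [ 9.81456608e-01  1.91683448e-01  2.16705840e-05 -6.18358187e-04] 85.14047978423947
```

View pics/top0.png

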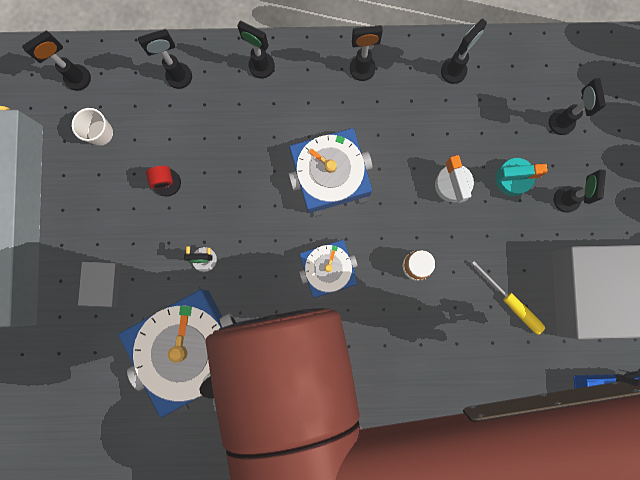

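View pics/side0.png

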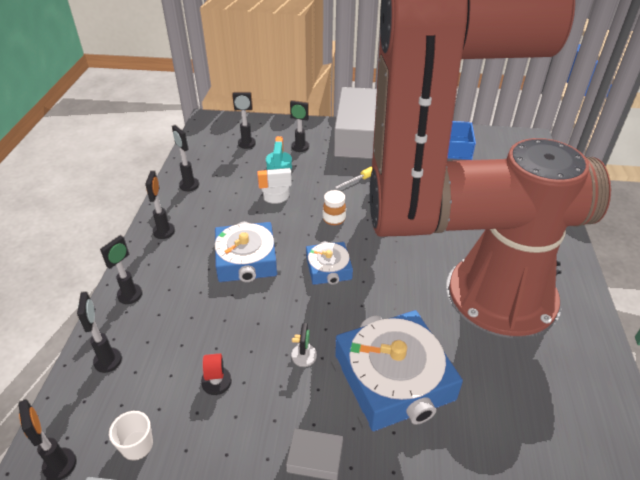

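The top view shows three housing look-alikes: (330,167) middle-sized, (328,268) small and (178,355) large. There are two knobs: silver with orange nose at (455,180), and turquoise at (517,175), which is excluded. The bystanders are the detector at (163,180), the mirror at (203,257) and the jar at (419,265). I choose the housing at (330,167) and the knob at (455,180). Next I compute rough positions and look from the wrist.

```bash
cat > h.py <<'E'
from workcell import *
import cv2,numpy as np
from scipy.spatial.transform import Rotation as Rot
def back(c,px,z):
    R,t,K=map(np.array,(c["R"],c["t"],c["mtx"]))
    px=np.atleast_2d(np.float64(px)); d=np.c_[px,np.ones(len(px))]@np.linalg.inv(K).T@R
    C=-R.T@t; return C+d*((z-C[2])/d[:,2])[:,None]
def proj(c,X):
    q=np.atleast_2d(X)@np.array(c["R"]).T+c["t"]; q=q@np.array(c["mtx"]).T; return q[:,:2]/q[:,2:]
def down(yaw):  # tool z down, tool y axis (closing line) at world angle yaw
    y=np.array([np.cos(yaw),np.sin(yaw),0]);z=np.array([0,0,-1.]);x=np.cross(y,z)
    return Rot.from_matrix(np.c_[x,y,z]).as_quat()
E
python3 - <<'E'
from h import *
c=get_calibration("top")
for n,p,z in (("dial",(330,167),57),("dialL",(297,167),57),("dialR",(364,167),57),("shaft",(331,166),83),("knobskirt",(455,183),32),("nose",(454,161),80),("small",(328,268),50),("jar",(419,265),75),("turq",(517,175),32)): print(n,np.round(back(c,p,z)[0],1))
w=get_calibration("wrist");R=Rot.from_quat(state()["tool_rot"]).as_matrix()
Cw=-np.array(w["R"]).T@w["t"]
print("wristcam in tool",R.T@(Cw-state()["tcp_pos"]),np.round(np.array(w["R"])@R,3).tolist(),w["mtx"][0])
E
```

```text
dial [616.3 -44.4  57. ]
dialL [617.7  23.1  57. ]
dialR [ 614.9 -114.    57. ]
shaft [611.9 -46.3  83. ]
knobskirt [ 582.9 -304.9   32. ]
nose [ 617.7 -293.9   80. ]
small [409.9 -35.7  50. ]
jar [ 410.2 -216.1   75. ]
turq [ 597.2 -435.8   32. ]
wristcam in tool [66.87124292  1.2623317  31.04971199] [[0.0, 1.0, 0.001], [-0.964, 0.0, -0.266], [-0.266, -0.001, 0.964]] [425.37030403   0.         316.41658493]
```

Dial comes out at 137 mm (139 expected) and reaches are fine, so these positions are plausible. Now close wrist views of the knob and spindle.

```bash
python3 - <<'E'
from h import *
import pickle
for a in (1.87,-1.27):
    for n,p,y in (("k",(583,-305,390),0),("s",(614,-45,400),.6),("e",(614,-45,275),-.65)):
        q=ik(list(p),down(a+y)); print(a,n,None if q is None else np.round(q,2))
y0=Rot.from_quat(state()["tool_rot"]).as_matrix()[:,1]; print("tool y yaw",np.arctan2(y0[1],y0[0]))
E
```

```text
1.87 k [-0.68  0.28  0.27  1.56  0.   -0.98]
1.87 s [-0.29  0.15  0.14  1.56  0.   -1.18]
1.87 e [-0.29  0.17 -0.07  1.33  0.    0.07]
-1.27 k [-0.68  0.28  0.27  1.56  0.    2.16]
-1.27 s [-0.29  0.15  0.14  1.56  0.    1.96]
-1.27 e [-0.29  0.17 -0.07  1.33  0.   -3.08]
tool y yaw -1.1850418549478396
```

```bash
python3 - <<'E'
from h import *
import pickle
D={}
for n,p,y in (("s",(614,-45,420),2.2),("k",(583,-305,390),1.87)):
    move_pose(list(p),down(y)); pause(.3)
    c=get_calibration("wrist"); im=read_camera("wrist"); D[n]=(c,im)
    cv2.imwrite(f"pics/w_{n}.png",im[:,:,::-1]); print(n,state()["time_s"],state()["tcp_pos"])
pickle.dump(D,open("d.pkl","wb"))
E
python3 -c "
import cv2,numpy as np
a=cv2.imread('pics/w_s.png');b=cv2.imread('pics/w_k.png')
cv2.imwrite('pics/w_both.png',cv2.resize(np.vstack([a,b])[:, :],None,fx=.62,fy=.62))"
```

```text
s 2.7417 [613.97562296 -45.23954473 419.9893192 ]
k 4.1167 [ 583.32559327 -304.23303947  390.19301934]
```

View pics/w_both.png

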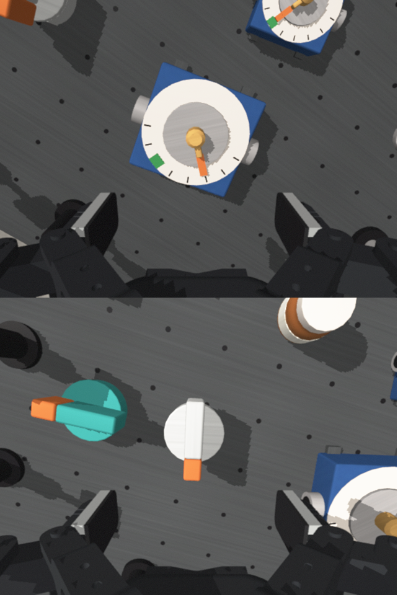

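The wrist view shows the spindle head near (315,213), its orange pointer toward (330,275) and the green mark at (250,258), all full-image pixels. The silver knob with its orange nose is near (313,210). The turquoise knob is clearly the other one. I now fit both precisely.

```bash
cat > fit.py <<'E'
from h import *
import pickle
from scipy.optimize import minimize,least_squares
D=pickle.load(open("d.pkl","rb"))
def comp(m,px,k=3):
    m=cv2.morphologyEx(m.astype(np.uint8),cv2.MORPH_CLOSE,np.ones((k,k)));n,l,s,cen=cv2.connectedComponentsWithStats(m)
    i=1+np.argmin([np.hypot(*(cen[j]-px))+(1e3 if s[j,4]<25 else 0) for j in range(1,n)]); return l==i
def masks(im):
    H,S,V=cv2.split(cv2.cvtColor(im,cv2.COLOR_RGB2HSV))
    return dict(orange=(H>4)&(H<17)&(S>120)&(V>140),white=(S<50)&(V>125),green=(H>45)&(H<80)&(S>90)&(V>70),brass=(H>=13)&(H<28)&(S>80)&(V>100))
# spindle
c,im=D["s"]; M=masks(im)
w=comp(M["white"],(313,213),9); cn=max(cv2.findContours(w.astype(np.uint8),0,1)[0],key=len)
hull=cv2.convexHull(cn)[:,0]
g=back(c,hull,57)[:,:2]
f=least_squares(lambda p:np.hypot(*(g-p[:2]).T)-p[2],[614,-45,69],loss="soft_l1").x
print("dial circle",f)
cen=f[:2]
ang=lambda m,z,cen:(lambda d:(np.arctan2(d[1],d[0]),np.hypot(*d)))(back(c,np.argwhere(m)[:,::-1].mean(0),z)[0,:2]-cen)
gm=comp(M["green"],(250,258)); om=comp(M["orange"],(330,275))
print("green",ang(gm,57,cen),gm.sum(),"orange",ang(om,60,cen),om.sum())
o=back(c,np.argwhere(om)[:,::-1],60)[:,:2]; d=cv2.fitLine(np.float32(o),2,0,.01,.01).ravel()
print("pointer line yaw",np.arctan2(d[1],d[0]),"offset from centre",np.cross(d[:2],d[2:]-cen))
# knob
c2,im2=D["k"]; M2=masks(im2); m=comp((M2["orange"]|M2["white"]),(313,205),3)
u=np.linspace(0,2*np.pi,72)[:,None]
circ=np.c_[38.5*np.cos(u),38.5*np.sin(u)]; rect=np.array([[45,10],[45,-10],[-45,-10],[-45,10.]])
def sil(p):
    r=np.array([[np.cos(p[2]),-np.sin(p[2])],[np.sin(p[2]),np.cos(p[2])]]);out=np.zeros(m.shape,np.uint8)
    for s,zs in ((circ,(0,32)),(rect,(32,80))):
        P=np.vstack([np.c_[s@r.T+p[:2],np.full(len(s),z)] for z in zs])
        cv2.fillConvexPoly(out,np.int32(np.round(cv2.convexHull(np.float32(proj(c2,P)))*16)),1,cv2.LINE_AA,4)
    return out>0
cost=lambda p:1-(sil(p)&m).sum()/(sil(p)|m).sum()
best=min((minimize(cost,[583,-305,a],method="Nelder-Mead",options=dict(initial_simplex=np.array([[583,-305,a],[595,-305,a],[583,-293,a],[583,-305,a+.2]]))) for a in (.1,.3,.5)),key=lambda r:r.fun)
print("knob",best.x,best.fun,m.sum())
on=comp(M2["orange"],(310,272)); q=back(c2,np.argwhere(on)[:,::-1].mean(0),80)[0,:2]-best.x[:2]
print("nose yaw",np.arctan2(q[1],q[0]),"r",np.hypot(*q),on.sum())
a=im.copy(); a[w]=a[w]//2+[0,0,100]; a[om]=[255,0,255]; a[gm]=[0,0,255]; b=im2.copy()
e=cv2.findContours(sil(best.x).astype(np.uint8),0,1)[0]; cv2.drawContours(b,e,-1,(255,0,0),1)
for X in ([*cen,57],[*cen,83]): cv2.circle(a,tuple(int(round(v)) for v in proj(c,X)[0]),3,(255,0,0),-1)
cv2.imwrite("pics/fit.png",cv2.resize(np.hstack([a[100:320,200:420],b[100:320,200:420]]),None,fx=1.8,fy=1.8)[:,:,::-1])
E
python3 fit.py 2>&1 | grep -v -i deprec
```

```text
print("pointer line yaw",np.arctan2(d[1],d[0]),"offset from centre",np.cross(d[:2],d[2:]-cen))
dial circle [616.12232236 -46.4966928   70.01017699]
green (np.float64(-0.336321061508295), np.float64(61.967184778159506)) 297 orange (np.float64(0.8410257080319888), np.float64(41.959938191432954)) 378
pointer line yaw 0.8268578 offset from centre 0.593209116095661
knob [ 5.86659813e+02 -3.07266961e+02  2.45767646e-01] 0.04121721358010677 8445
nose yaw 0.2500747910817566 r 31.08751867252167 969
```

View pics/fit.png

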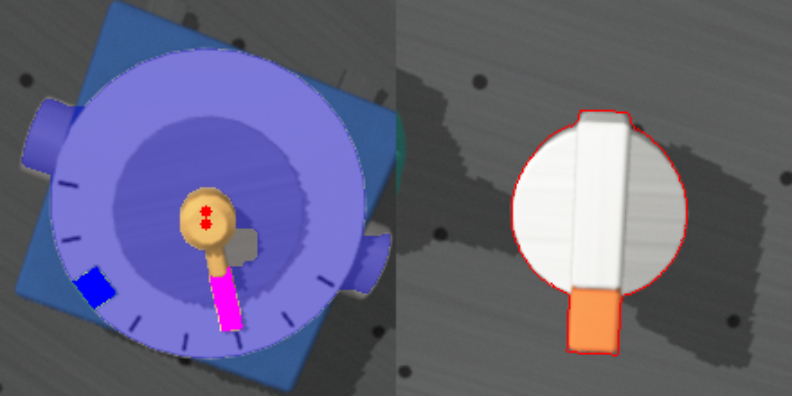

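Knob silhouette fits cleanly (IoU 0.96). The dial mask includes the two ports, so I trim those and cross-check with the brass shaft.

```bash
cat >> fit.py <<'E'
print("----")
for z in (55,57):
    G=back(c,cn[:,0],z)[:,:2]; p=np.array([616,-46.5,69.5])
    for _ in range(12):
        r=np.hypot(*(G-p[:2]).T)-p[2]; k=np.abs(r)<1.5
        p=least_squares(lambda p:np.hypot(*(G[k]-p[:2]).T)-p[2],p).x
    print("trimmed",z,p,k.sum(),len(G))
cen=p[:2]
bm=comp(M["brass"],(315,218)); ys,xs=np.where(bm)
# head: width-limited part, use left/right extremes and top edge
print("brass bbox",xs.min(),xs.max(),ys.min(),ys.max())
for z in (61,80):print(z,[np.round(proj(c,[cen[0]+12*np.cos(t),cen[1]+12*np.sin(t),z])[0],1).tolist() for t in np.arange(4)*np.pi/2+2.2])
print("green",ang(gm,57,cen),"orange",[ang(om,z,cen) for z in (58,61)])
E
python3 fit.py 2>&1 | sed -n '/----/,$p'
```

```text
----
trimmed 55 [616.29449122 -45.86250795  69.56457423] 413 582
trimmed 57 [615.95472412 -46.10447831  69.14792479] 413 582
brass bbox 300 330 204 254
61 [[330.3, 218.3], [315.0, 203.2], [299.7, 218.3], [315.0, 233.1]]
80 [[331.1, 223.6], [314.9, 207.7], [298.8, 223.6], [315.0, 239.2]]
green (np.float64(-0.34137975108316193), np.float64(62.255627182439156)) orange [(np.float64(0.8296816209982512), np.float64(42.44669568926065)), (np.float64(0.8328503406767188), np.float64(41.44842416975678))]
```

Axis is (616.0,-46.1), the shaft bounding box agrees, the pointer is at 0.83 and the green mark at -0.341. That puts the joint at about 1.17, within range. Now grasp and lift.

```bash
python3 - <<'E'
from h import *
import pickle
K=(586.7,-307.3); y=0.248+np.pi/2
move_pose([*K,300],down(y)); movel([*K,215],120); s0=state()
print("pre",np.round(s0["wrist_force"],1),s0["tcp_pos"])
gripper_close(60); pause(.2); s=state(); print("grip",s["gripper_width"],s["finger_force"],np.round(s["wrist_force"],1),s["tcp_pos"])
movel([*K,350],150); pause(.2); s=state(); print("lift",s["time_s"],s["gripper_width"],np.round(s["wrist_force"],2),np.round(s["torque"],2))
move_pose([616,-46.1,350],down(.83+np.pi/2)); pause(.3)
s=state(); print("over",s["time_s"],s["tcp_pos"],np.round(s["wrist_force"],2))
im=read_camera("wrist"); im2=read_camera("top")
cv2.imwrite("pics/held.png",np.hstack([cv2.resize(im,(400,300)),cv2.resize(im2[80:260,220:460],(400,300))])[:,:,::-1])
E
```

```text
pre [-0.2  0.5  0. ] [ 587.08373037 -307.60991798  216.24163069]
grip 19.626506586042492 60.087366700172424 [0.3 1.  1.5] [ 586.75245658 -307.30894279  215.16795241]
lift 7.4833 19.369231280949236 [ 0.18  0.59 -2.71] [-0.02 -0.04  0.01]
over 8.8083 [616.04313092 -47.1126911  349.90149347] [ 0.14  0.31 -2.02]
```

View pics/held.png

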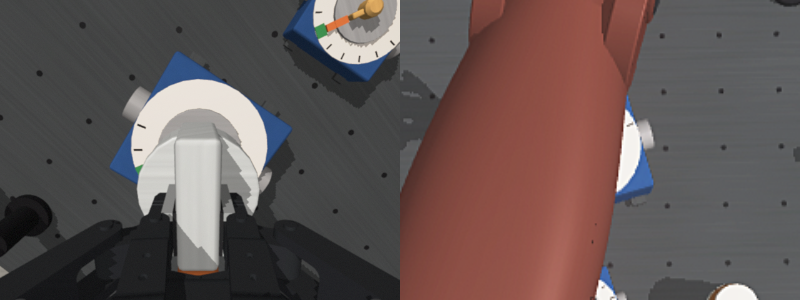

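The knob is held square between the pads with its nose toward the gripper side, bar in line at about (197,200) in the left panel. Now I descend in steps with force monitoring.

```bash
python3 - <<'E'
from h import *
X=[616,-46.1]
movel([*X,304],100); pause(.3); f0=np.array(state()["wrist_force"])
print("f0",f0,state()["tcp_pos"])
for z in np.arange(300,274,-3):
    movel([*X,z],40); pause(.1); s=state(); f=np.array(s["wrist_force"])-f0
    print(z,np.round(s["tcp_pos"],1),np.round(f,1),np.round(s["torque"],2),round(s["time_s"],1))
    if f[2]>15 or np.hypot(*f[:2])>25: break
E
```

```text
f0 [-0.80590281  0.31876393 -2.50681388] [616.1845024  -46.15429714 304.63612249]
300 [616.  -46.1 299.9] [ 1.2 -1.1  0.2] [-0.05 -0.02  0.03] 10.2
297 [616.  -46.1 296.9] [ 1.4 -0.8 -0.1] [-0.02  0.01  0.05] 10.5
294 [616.  -46.1 294. ] [ 0.4 -0.2  1. ] [ 0.03 -0.03  0.  ] 10.9
291 [616.  -46.1 291. ] [ 1.3 -0.2  0. ] [-0.    0.02  0.05] 11.2
288 [616.  -46.1 288. ] [ 1.4 -0.8  0.3] [-0.03  0.01  0.01] 11.6
285 [616.  -46.1 284.9] [ 0.8 -0.7 -1.2] [-0.03  0.01 -0.  ] 11.9
282 [616.  -46.1 281.9] [ 0.9 -1.   0.2] [-0.02  0.05  0.04] 12.3
279 [616.  -46.1 278.9] [ 0.5 -0.2 -0.1] [-0.    0.    0.03] 12.6
276 [616.1 -46.2 276.1] [ 2.3 -1.   1.8] [-0.09 -0.26  0.07] 13.0
```

Passed key height (290) without contact and touched the disc at 276, so it is home. I press lightly, hold, then turn clockwise, allowing for the play.

```bash
python3 - <<'E'
from h import *
P=[616,-46.1,275.3]
movel(P,30); pause(.5); s=state(); print(np.round(s["wrist_force"],1),s["tcp_pos"])
for a in np.linspace(.83,-.415,7)[1:]:
    move_pose(P,down(a+np.pi/2)); s=state(); print(round(a,2),np.round(s["tcp_pos"],1),np.round(s["wrist_force"],1),np.round(s["torque"],2),round(s["time_s"],1))
pause(.4); print(np.round(s["q"],2))
im=read_camera("wrist"); cv2.imwrite("pics/turned.png",im[:,:,::-1]); 
E
```

```text
[-1.4  0.5  4.3] [616.12277903 -46.06755498 276.08246618]
0.62 [616.1 -46.2 276.1] [-1.6  0.4  5.1] [-0.04  0.28 -0.19] 14.0
0.42 [616.1 -46.2 276.1] [-1.6  0.9  6. ] [-0.06  0.46 -0.14] 14.3
0.21 [616.  -46.1 276.1] [-2.5  0.2  6.5] [ 0.03  0.66 -0.1 ] 14.7
0.0 [615.9 -46.  276.1] [-3.   0.9  7.3] [ 0.19  0.72 -0.13] 15.0
-0.21 [615.9 -45.9 276.1] [-3.6  2.3  7.6] [ 0.23  0.74 -0.1 ] 15.3
-0.42 [616.  -45.8 276.1] [-2.3  2.4  6.8] [ 0.42  0.65 -0.1 ] 15.6
[-0.29  0.17 -0.06  1.34  0.    0.13]
```

View pics/turned.png

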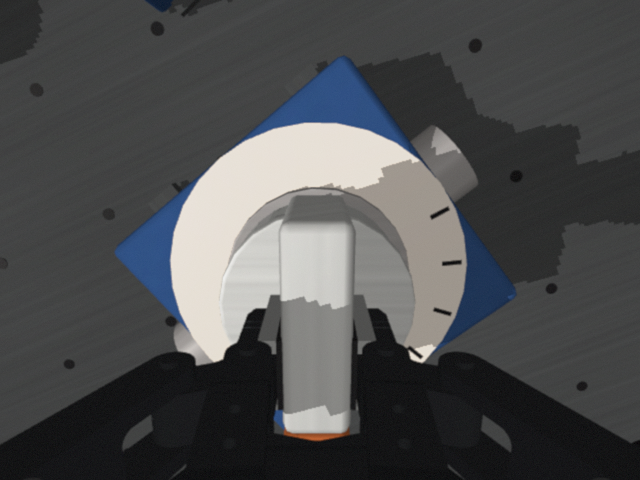

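Knob sits flush on the disc and the nose was turned to the planned angle, with wrist torque about -0.1 N m as expected. Release, retreat and check.

```bash
python3 - <<'E'
from h import *
import pickle
D=pickle.load(open("d.pkl","rb"))
release(); pause(.2); movel([616,-46.1,430],120); pause(.3)
c=get_calibration("wrist"); im=read_camera("wrist"); D["f"]=(c,im); pickle.dump(D,open("d.pkl","wb"))
b=im.copy()
# overlay of expected knob, home, nose at -0.415
u=np.array([np.cos(-.415),np.sin(-.415)]);v=np.array([-u[1],u[0]])
P=[[*(np.array([616,-46.1])+a*u+d*v),141] for a,d in ((45,10),(45,-10),(-45,-10),(-45,10))]
cv2.polylines(b,[np.int32(np.round(proj(c,P)))],True,(255,0,0),1)
g=-.341; cv2.circle(b,tuple(int(i) for i in proj(c,[616+62*np.cos(g),-46.1+62*np.sin(g),57])[0]),4,(255,0,255),1)
cv2.imwrite("pics/final.png",b[:,:,::-1]); print(state()["time_s"],state()["tcp_pos"])
E
```

```text
18.7083 [615.97609488 -46.09724246 429.79981381]
```

View pics/final.png

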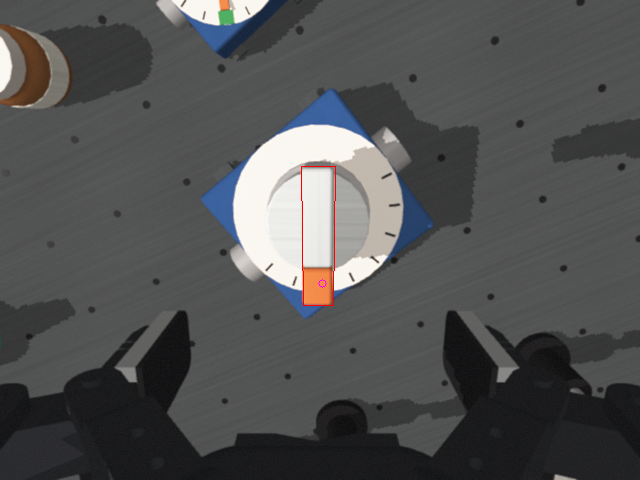

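The final image shows the knob at (318,235), matching the predicted home rectangle at bar-top height 141, with its nose at the green mark (322,284). The pointer is hidden below the nose, so I check it once with the side camera.

```bash
python3 - <<'E'
from h import *
move_pose([560,-250,450],down(1.15)); pause(.3)
im=read_camera("side"); t=read_camera("top")
cv2.imwrite("pics/side_end.png",np.hstack([cv2.resize(im[190:300,180:310],(400,338),interpolation=2),cv2.resize(t[100:240,260:426],(400,338),interpolation=2)])[:,:,::-1])
cv2.imwrite("pics/top_end.png",t[:,:,::-1]); print(state()["time_s"])
a=cv2.imread("pics/top0.png").astype(int);d=np.abs(a-t[:,:,::-1]).sum(2)
for n,(x,y) in dict(det=(163,180),mir=(203,257),jar=(419,265)).items(): print(n,(d[y-20:y+20,x-20:x+20]>90).mean())
E
```

```text
19.9667
det 0.00375
mir 0.045
jar 0.460625
```

View pics/side_end.png

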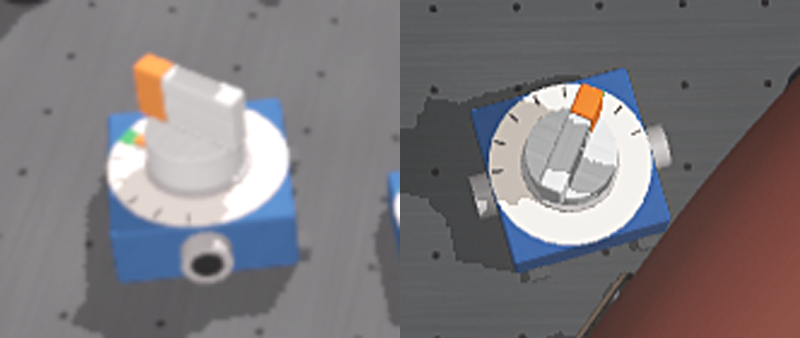

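The side view shows the orange pointer tip (140,142) right up against and in line with the green mark (129,137), with the knob flush on the disc. The jar pixels differ because the arm now covers that area; the gripper never came near the jar. Handing in.

```bash
python3 -c "
from workcell import *
print(close_job())"
```

```text
the job is handed in; nothing more can be done
None
```

The silver T-knob is fully home on the middle-sized attenuator's spindle, the pointer is in line with the green mark in the side view, and the knob is released; I handed the job in at about 20 s, and no verdict came back. The detector and mirror look unmoved in the top view; the jar was hidden behind the arm in the last picture, but the gripper never went near it.

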